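Unstack the bench pile into its nests

TASK

The bench has been cleared in a hurry and four things are piled up: loupe on fuse box on die box on wipe pack. Take the pile apart from the top down, one thing at a time and leaving the rest of the pile standing, and set each gently, upright and flat on the floor of the empty nest made for it: the loupe in the round one, the fuse box in the oblong one, the flat die box in the square one, the wipe pack in the largest one. Do not drop or tip anything, and leave the spare lens and the bearing that stand between the nests where they are.

Things in the scene. Friction and masses are not known exactly. Their poses are not given: they have to be found in the camera images.
- loupe: Stand magnifier, a black upright cylinder 37 mm in diameter and 40 mm high with a glass top, on top of the pile (standing on the fuse box). Origin: centre of its underside; z up. About 45 g.
- fuse_box: Small closed box with a blue lower half and a clear lid, 38 (x) x 59 (y) x 20 mm high, lying on the die box, crosswise to the wipe pack and up to 15 mm off the die box's centre. Origin: centre of its underside; its long side is its y axis. Grasp across the 38 mm. About 50 g.
- die_box: Flat closed black box with a label, 54 (x) x 53 (y) x 14 mm high, lying on the wipe pack under the fuse box. Origin: centre of its underside. About 30 g.
- wipe_pack: White plain-sided pack, rigid, 63 (x) x 106 (y) x 37 mm high, at the bottom of the pile, on the worktop. Origin: centre of its underside; its long side is its y axis. Grasp across the 63 mm. About 120 g.
- nest_loupe: Fixed grey plastic tray with a dark rubber floor and a low lip; floor 3 mm and lip top 7 mm above the worktop, lip 3 mm thick. Origin: middle of its underside, on the worktop. Round, 56 mm inside, 62 mm outside: for the loupe.
- nest_fuse: Fixed grey plastic tray with a dark rubber floor and a low lip; floor 3 mm and lip top 7 mm above the worktop, lip 3 mm thick. Origin: middle of its underside, on the worktop. Oblong, 56 (x) x 77 (y) mm inside: for the fuse box, whose long side goes along this nest's y axis (either way round).
- nest_die: Fixed grey plastic tray with a dark rubber floor and a low lip; floor 3 mm and lip top 7 mm above the worktop, lip 3 mm thick. Origin: middle of its underside, on the worktop. Square, 74 x 74 mm inside: for the die box, sides along the nest's sides (any of the four ways round). Behind the small nests (from about x = 0.64 m, y 0.03 to 0.27 m) stands a tall solid machine frame, in front of them a 53 mm high vice and to the right an 88 mm high control box: go round or over them.
- nest_wipes: Fixed grey plastic tray with a dark rubber floor and a low lip; floor 3 mm and lip top 7 mm above the worktop, lip 3 mm thick. Origin: middle of its underside, on the worktop. The largest, 82 (x) x 125 (y) mm inside: for the wipe pack, whose long side goes along this nest's y axis (either way round).
- spare_lens: Bystander: loose black lens barrel standing on the worktop, 38 mm in diameter, 58 mm high. Origin: centre of its underside. Leave it alone.
- bearing: Bystander: loose steel ball bearing lying flat on the worktop, 26 mm in diameter, 8 mm high. Origin: centre of its underside. Leave it alone.
Not all that is in view belongs to the job. Leave any green or yellow look-alike of the loupe alone.

How it is judged:
On the way, in this order (a step that is already met when the one before it is completed fails the run):
1. the loupe stands in the round nest and is let go, what was under it having stayed in place within 30 mm (horizontal distance between loupe and nest_loupe below 0.015 m and z of loupe in the frame of nest_loupe between 0.0015 and 0.0045 m and angle between loupe's own z axis and vertical below 0.05 rad and contact force between loupe and the fingers below 0.3 N and linear speed of loupe below 0.02 m/s and angular speed of loupe below 0.2 rad/s and distance of each of fuse_box, die_box, wipe_pack from where it was at the start of the episode below 0.03 m), for 0.2 s.
2. the fuse box lies in the oblong nest and is let go, what was under it having stayed in place within 30 mm (horizontal distance between fuse_box and nest_fuse below 0.015 m and z of fuse_box in the frame of nest_fuse between 0.0015 and 0.0045 m and angle between fuse_box's own z axis and vertical below 0.05 rad and contact force between fuse_box and the fingers below 0.3 N and linear speed of fuse_box below 0.02 m/s and angular speed of fuse_box below 0.2 rad/s and distance of each of die_box, wipe_pack from where it was at the start of the episode below 0.03 m), for 0.2 s.
3. the die box lies in the square nest and is let go, what was under it having stayed in place within 30 mm (horizontal distance between die_box and nest_die below 0.015 m and z of die_box in the frame of nest_die between 0.0015 and 0.0045 m and angle between die_box's own z axis and vertical below 0.05 rad and contact force between die_box and the fingers below 0.3 N and linear speed of die_box below 0.02 m/s and angular speed of die_box below 0.2 rad/s and distance of wipe_pack from where it was at the start of the episode below 0.03 m), for 0.2 s.
4. the wipe pack lies in the largest nest and is let go (horizontal distance between wipe_pack and nest_wipes below 0.015 m and z of wipe_pack in the frame of nest_wipes between 0.0015 and 0.0045 m and angle between wipe_pack's own z axis and vertical below 0.05 rad and contact force between wipe_pack and the fingers below 0.3 N and linear speed of wipe_pack below 0.02 m/s and angular speed of wipe_pack below 0.2 rad/s), for 0.2 s.
At the end, for the whole second after the job is handed in: Loupe, fuse box, die box and wipe pack each lie flat and upright (within 3 degrees) on the floor of their own nest, inside its lip (centres within 15 mm, underside within 1.5 mm of the floor's height), released and at rest; spare lens and bearing within 15 mm of where they stood (all of step 4 and horizontal distance between loupe and nest_loupe below 0.015 m and z of loupe in the frame of nest_loupe between 0.0015 and 0.0045 m and angle between each of loupe, fuse_box, die_box's own z axis and vertical below 0.05 rad and contact force between each of loupe, fuse_box, die_box and the fingers below 0.3 N and linear speed of each of loupe, fuse_box, die_box below 0.02 m/s and angular speed of each of loupe, fuse_box, die_box below 0.2 rad/s and horizontal distance between fuse_box and nest_fuse below 0.015 m and z of fuse_box in the frame of nest_fuse between 0.0015 and 0.0045 m and horizontal distance between die_box and nest_die below 0.015 m and z of die_box in the frame of nest_die between 0.0015 and 0.0045 m and distance of each of spare_lens, bearing from where it was at the start of the episode below 0.015 m); the robot touches nothing.
It fails at once if the spare lens is pushed more than 15 mm or knocked over (distance of spare_lens from where it was at the start of the episode above 0.015 m or angle between spare_lens's own z axis and vertical above 0.3 rad).
It fails at once if the bearing is pushed more than 15 mm or knocked over (distance of bearing from where it was at the start of the episode above 0.015 m or angle between bearing's own z axis and vertical above 0.3 rad).
It fails at once if a thing is dropped or slammed into its nest (faster than 0.5 m/s within 30 mm of the nest) ((horizontal distance between loupe and nest_loupe below 0.03 m and height (world z) of loupe below 0.033 m and linear speed of loupe above 0.5 m/s) or (horizontal distance between fuse_box and nest_fuse below 0.03 m and height (world z) of fuse_box below 0.033 m and linear speed of fuse_box above 0.5 m/s) or (horizontal distance between die_box and nest_die below 0.03 m and height (world z) of die_box below 0.033 m and linear speed of die_box above 0.5 m/s) or (horizontal distance between wipe_pack and nest_wipes below 0.03 m and height (world z) of wipe_pack below 0.033 m and linear speed of wipe_pack above 0.5 m/s)).
It fails at once if a thing of the pile is tipped over (angle between any of loupe, fuse_box, die_box, wipe_pack's own z axis and vertical above 0.8 rad).
It also fails if it takes over 120 s, if anything falls off the work surface, if the arm or the gripper's body presses on something with over 40 N, if the wrist force passes 120 N, or if a joint passes its speed limit or range.

ROBOT

A 6-joint arm with a two-finger parallel gripper is mounted at the origin on a cart in front of the work surface, level with it; the furniture and walls round the work are solid. World frame = base frame: x ahead of the robot, y to its left, z up, the work surface at z = 0. Lengths are in m, angles in rad, forces in N, time in s.
With the tool pointing down it reaches from about 0.225 to 0.875 m from the base axis. Payload 3.4 kg.
Tool frame: the origin (TCP) lies on the centre line of the jaws, within the pads' length; the fingertips stand 17 mm ahead of it and the grasp point (between the pads) lies 2 mm behind it; z points along the fingers, y is the direction in which the jaws open and shut (so a half turn about z gives the same grasp; the last joint's range is limited). The gripper opens to 85 mm and grips with 20 to 120 N. Pads are 22 mm wide; open, the fingers measure 114 mm over their backs; the gripper's body (76 mm by 85 mm) begins 54 mm behind the grasp point. The pads swing forward as they close: fully open they stand 13 mm farther back than shut.
Start: joints at [-1.452, 0.276, 1.505, -0, 1.361, -0.121], TCP at [0.137, -0.559, 0.248] pointing down, gripper open.
Joint ranges: [-2.89, 2.89], [-0.75, 2.08], [0.22, 2.7], [-1.18, 4.32], [0.11, 2.71], [-2.7, 2.7]. Speed limits (rad/s): [2.57, 2.57, 3.14, 3.14, 3.14, 3.14].

INTERFACE

Orientations are given as [roll, pitch, yaw] about the fixed x, y, z axes, in that order (R = Rz(yaw) Ry(pitch) Rx(roll)).
In Python, from rig import arm gives the robot as it stands. Calls block until the motion is done:
- arm.movep(position, orientation): joint-space move of the TCP to a pose.
- arm.move_straight(position, v=0.15, frame=None): straight line of the TCP; frame=None keeps the orientation; v is the mean speed in m/s.
- arm.move_joints(angles): joint-space move.
- arm.gripper_to(opening): opening from 0.0 (shut) to 1.0 (fully open); the grip force is fixed at half the most; returns when the fingers have stopped.
- arm.sleep(seconds).
- arm.inverse_kinematics(position, orientation): joint angles nearest the present ones, or None.
- arm.get_image(name): name is "scene" or "top" or "wrist"; returns the picture (420x560x3 uint8, red, green, blue); there is no depth.
- arm.calibration(name): a dict with "camera_matrix" (3x3 intrinsics, pixels), "k1" (the pictures are not rectified: a ray, as slopes to the right and down, at radius r is drawn at 1 + k1 r^2 times it, then the intrinsics apply), "T" (4x4, takes a point from camera to world coordinates). Camera axes: x right, y down, z forward; pixel columns grow to the right and rows downward; lengths in m; the calibration is good to about 2 mm. A picture is of the moment at which its call begins: read the wrist's pose just before it. calibration takes no time and is no camera call; for the wrist camera it gives the pose at the moment of the call.
A pose or a line that the arm cannot do raises arm.MotionError and nothing moves.
- arm.sign_off(): hands the job in, once; it reports no verdict.
Readings, each from a call of its own:
- arm.get_t(): time.
- arm.get_joint_positions(): joint angles.
- arm.get_dq(): joint speeds.
- arm.get_effort(): joint torques, N m.
- arm.get_tcp_pos(): TCP position.
- arm.get_tool_rot(): TCP orientation.
- arm.get_force(): force on the tool from outside, world axes, zero at the start.
- arm.get_moment(): the same for the moment, N m.
- arm.get_width(): opening from 0.0 (shut) to 1.0 (fully open).
Only numpy, scipy, OpenCV 4.12 (cv2) and the standard library are available. Lean on these libraries where they do the work, as an engineer would, in place of code of your own. Each camera call takes 0.05 s, during which the arm holds its last target.

## Working session

There is one attempt and no reset: what is moved stays moved. The work goes in short steps, each a Python script; the robot and the scene stay as the last script left them, time stands still between calls to the robot, and variables do not carry over. Pictures are saved under pics/ and viewed, and the job is handed in when it is done.

```bash
ls; mkdir -p pics; python3 - <<'E'
from rig import arm
import cv2,numpy as np
for n in ["scene","top","wrist"]:
    c=arm.calibration(n); im=arm.get_image(n)
    cv2.imwrite(f"pics/{n}0.png",im[:,:,::-1])
    print(n,np.round(c["camera_matrix"],1).tolist(),c["k1"],np.round(c["T"],3).tolist())
print(arm.get_t(),arm.get_tool_rot())
E
```

```text
pics
scene [[519.7, 0.0, 280.3], [0.0, 519.7, 215.6], [0.0, 0.0, 1.0]] 0.05991992915517147 [[-0.554, -0.431, 0.712, -0.324], [-0.832, 0.308, -0.461, 0.765], [-0.021, -0.848, -0.529, 0.718], [0.0, 0.0, 0.0, 1.0]]
top [[484.9, 0.0, 272.2], [0.0, 484.9, 219.5], [0.0, 0.0, 1.0]] -0.1543515214556998 [[0.01, -0.998, 0.061, 0.443], [-1.0, -0.01, -0.005, 0.181], [0.006, -0.061, -0.998, 1.387], [0.0, 0.0, 0.0, 1.0]]
wrist [[332.6, 0.0, 281.4], [0.0, 332.6, 204.4], [0.0, 0.0, 1.0]] -0.0490996099689103 [[0.239, -0.919, -0.314, 0.217], [-0.971, -0.227, -0.075, -0.539], [-0.002, 0.323, -0.946, 0.374], [0.0, 0.0, 0.0, 1.0]]
0.15 [-3.14018716e+00 -1.98432270e-04  2.39771155e-01]
```

View pics/scene0.png

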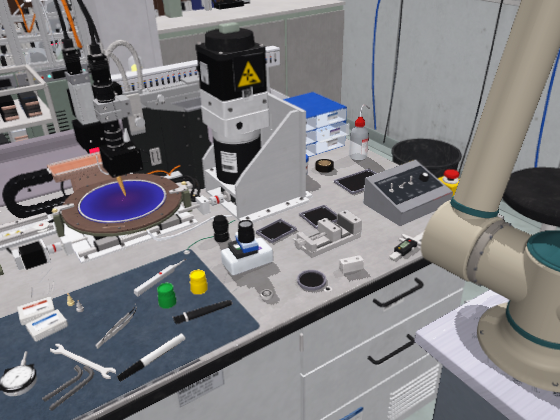

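View pics/top0.png

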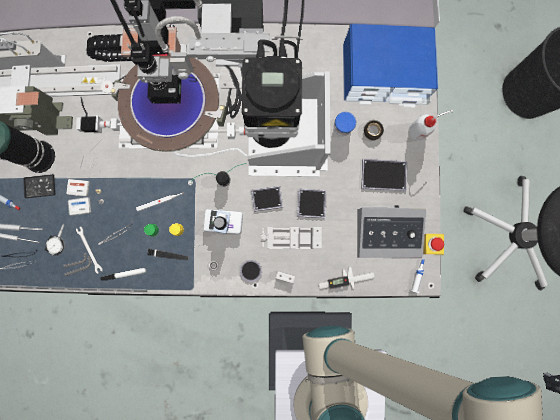

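View pics/wrist0.png

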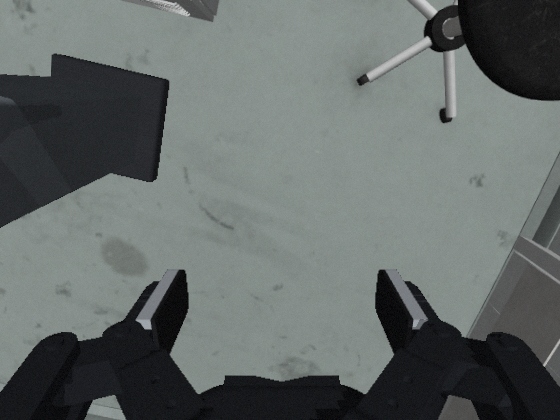

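The scene shows the pile: loupe at scene (246,230), on the white pack (247,258). Black cylinder at (221,228) is the spare lens, green (167,295) and yellow (198,282) are the look-alikes. In the top view the pile is at about (221,222), spare lens (223,178), bearing (213,265), round nest (251,271), oblong or square nests (267,198)/(311,204), large nest (384,174). I'll zoom in next.

```bash
cat > h.py <<'E'
import cv2,numpy as np
from rig import arm
def ray(c,uv):
    K=c["camera_matrix"];k=c["k1"]
    d=np.array([(uv[0]-K[0,2])/K[0,0],(uv[1]-K[1,2])/K[1,1]]);s=d.copy()
    for _ in range(30): s=d/(1+k*(s@s))
    T=np.array(c["T"]);return T[:3,3],T[:3,:3]@np.array([s[0],s[1],1.])
def at_z(c,uv,z):
    o,d=ray(c,uv);return o+d*(z-o[2])/d[2]
def proj(c,p):
    T=np.array(c["T"]);q=T[:3,:3].T@(np.array(p,float)-T[:3,3]);s=q[:2]/q[2];s=s*(1+c["k1"]*(s@s))
    K=c["camera_matrix"];return np.array([K[0,0]*s[0]+K[0,2],K[1,1]*s[1]+K[1,2]])
def crop(im,u0,v0,u1,v1,f,name):
    x=cv2.resize(np.ascontiguousarray(im[v0:v1,u0:u1,::-1]),None,fx=f,fy=f,interpolation=cv2.INTER_CUBIC);cv2.imwrite(f"pics/{name}.png",x)
E
python3 - <<'E'
from h import *
im=cv2.imread("pics/top0.png")[:,:,::-1]
crop(im,190,150,430,300,3.3,"topz");
im=cv2.imread("pics/scene0.png")[:,:,::-1]
crop(im,200,150,400,300,4,"scenez")
c=arm.calibration("top")
for n,p,z in [("pile",(219,223),.11),("lens",(223,178),.05),("bearing",(213,266),.0),("loupe nest",(251,270),.005),("fuse",(267,198),.005),("die",(311,204),.005),("big",(384,175),.005)]:
    print(n,at_z(c,p,z).round(3))
E
```

```text
pile [0.51  0.314 0.11 ]
lens [0.638 0.311 0.05 ]
bearing [0.392 0.341 0.   ]
loupe nest [0.382 0.232 0.005]
fuse [0.588 0.189 0.005]
die [0.572 0.062 0.005]
big [ 0.659 -0.15   0.005]
```

View pics/topz.png

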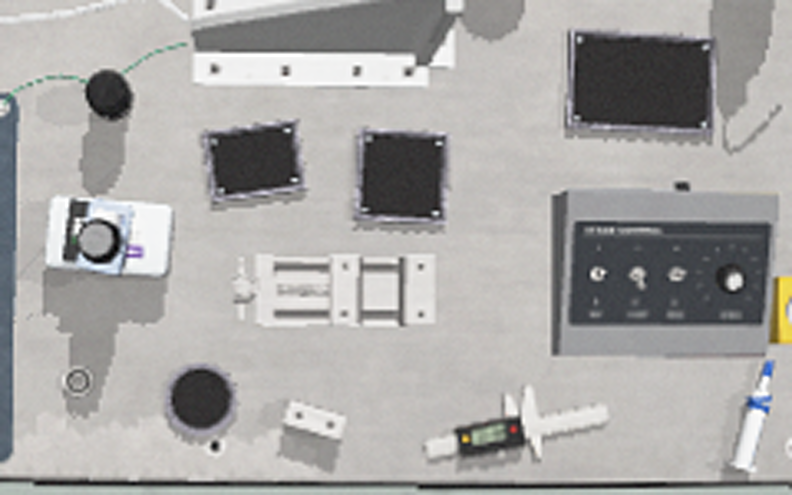

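View pics/scenez.png

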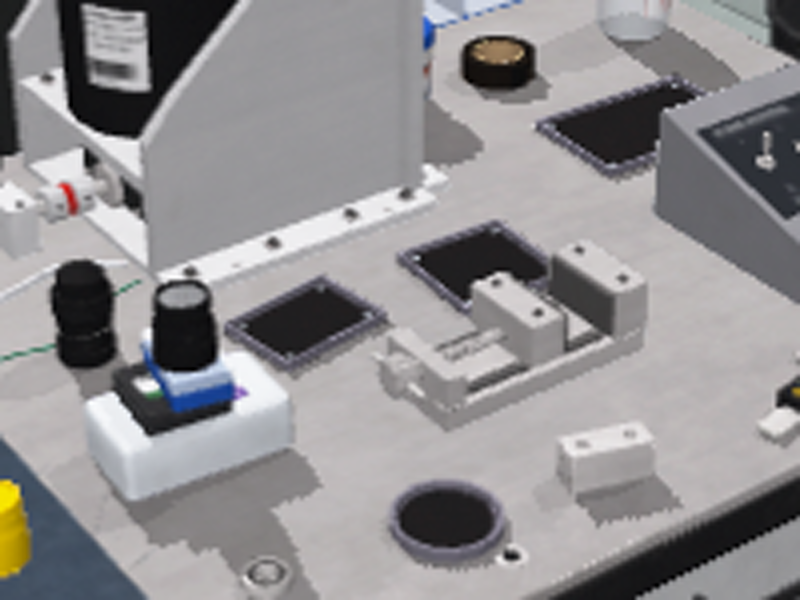

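```bash
python3 - <<'E'
from h import *
from scipy.spatial.transform import Rotation as R
c=arm.calibration("wrist"); p=np.array(arm.get_tcp_pos()); r=R.from_euler('xyz',arm.get_tool_rot())
print(p, arm.get_width())
print("cam in tool", r.inv().apply(np.array(c["T"])[:3,3]-p), (r.inv().as_matrix()@np.array(c["T"])[:3,:3]).round(3))
for z in (0.017,0.004,-0.002,-.015):
  for x in (-.011,.011):
    print(z,x,[proj(c,p+r.apply([x,y,z])).round() for y in (-.0425,.0425)])
E
python3 - <<'E'
import cv2
im=cv2.imread('pics/wrist0.png')[240:420,80:460]
cv2.imwrite('pics/w0z.png',cv2.resize(im,None,fx=2,fy=2))
E
```

```text
[ 0.13651365 -0.55817328  0.24763801] 0.9999670779550185
cam in tool [ 8.29575722e-02  3.77355413e-06 -1.26048727e-01] [[ 0.002 -0.946 -0.323]
 [ 1.     0.002  0.   ]
 [ 0.    -0.323  0.946]]
0.017 -0.011 [array([196., 289.]), array([366., 290.])]
0.017 0.011 [array([193., 250.]), array([370., 250.])]
0.004 -0.011 [array([190., 305.]), array([373., 305.])]
0.004 0.011 [array([185., 263.]), array([377., 264.])]
-0.002 -0.011 [array([186., 313.]), array([376., 313.])]
-0.002 0.011 [array([181., 270.]), array([381., 270.])]
-0.015 -0.011 [array([178., 333.]), array([384., 333.])]
-0.015 0.011 [array([172., 287.]), array([390., 287.])]
```

View pics/w0z.png

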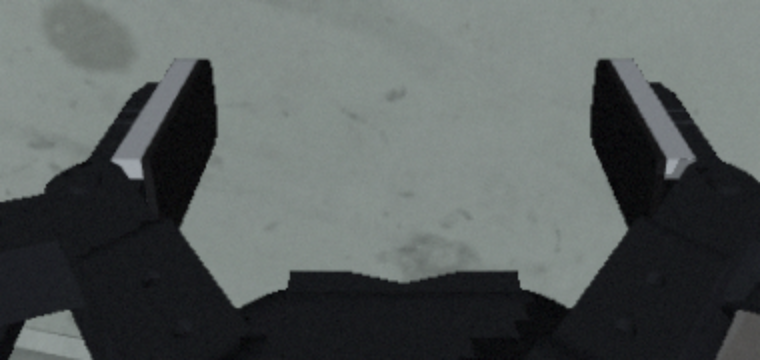

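```bash
python3 - <<'E'
from h import *
pi=np.pi
arm.movep([0.36,-0.15,0.36],[pi,0,0]); print(arm.get_joint_positions(),arm.get_t())
arm.movep([0.44,0.12,0.34],[pi,0,0]); print(arm.get_joint_positions())
import pickle
def snap(n):
    c=arm.calibration("wrist"); im=arm.get_image("wrist"); cv2.imwrite(f"pics/{n}.png",im[:,:,::-1]); pickle.dump(c,open(f"pics/{n}.pkl","wb"))
snap("w1")
arm.movep([0.46,0.30,0.30],[pi,0,0]); print(arm.get_joint_positions(),arm.get_t())
snap("w2")
for y in (-pi/2,pi/2): print(arm.inverse_kinematics([.51,.31,.1],[pi,0,y]),arm.inverse_kinematics([.588,.189,.03],[pi,0,y]))
E
```

```text
[-5.74656215e-01 -5.92093206e-02  1.62461687e+00 -4.03093891e-04
  1.57640121e+00  9.96890695e-01] 1.9
[ 1.11954999e-01  5.19575012e-02  1.56130480e+00 -1.07796688e-03
  1.52856756e+00  1.68372103e+00]
[ 4.49525479e-01  2.11415311e-01  1.46568487e+00 -1.54863704e-03
  1.46487086e+00  2.02120993e+00] 3.8083
None None
[ 4.29620899e-01  4.23395004e-01  1.67261297e+00 -4.44089210e-16
  1.04558468e+00  4.29620899e-01] [ 1.98395198e-01  5.25825479e-01  1.69834585e+00 -4.44089210e-16
  9.17421323e-01  1.98395198e-01]
```

View pics/w1.png

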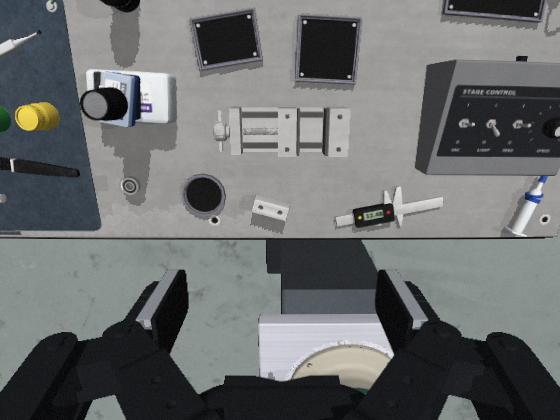

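View pics/w2.png

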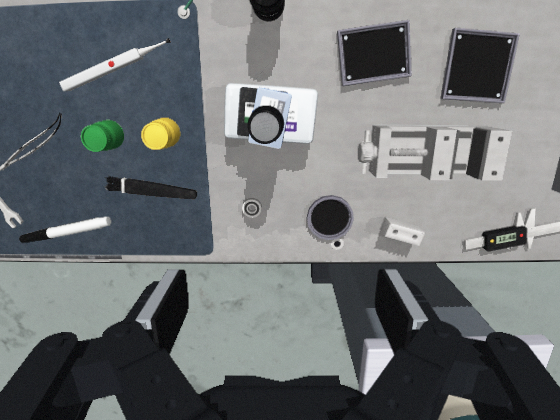

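w1/w2 show the pile at w2 (266,124): loupe with a glass top on the fuse box. Spare lens is at (267,5), bearing (251,208), round nest (329,217), oblong nest (374,53), square nest (480,65). The green (97,135) and yellow (160,133) look-alikes stay alone. Next, a close crop and the measurements.

```bash
python3 - <<'E'
import cv2
im=cv2.imread('pics/w2.png')
cv2.imwrite('pics/w2a.png',cv2.resize(im[70:170,200:340],None,fx=5.5,fy=5.5,interpolation=cv2.INTER_CUBIC))
cv2.imwrite('pics/w2b.png',cv2.resize(im[0:245,300:540],None,fx=2.4,fy=2.4,interpolation=cv2.INTER_CUBIC))
E
```

```text
(no output)
```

View pics/w2a.png

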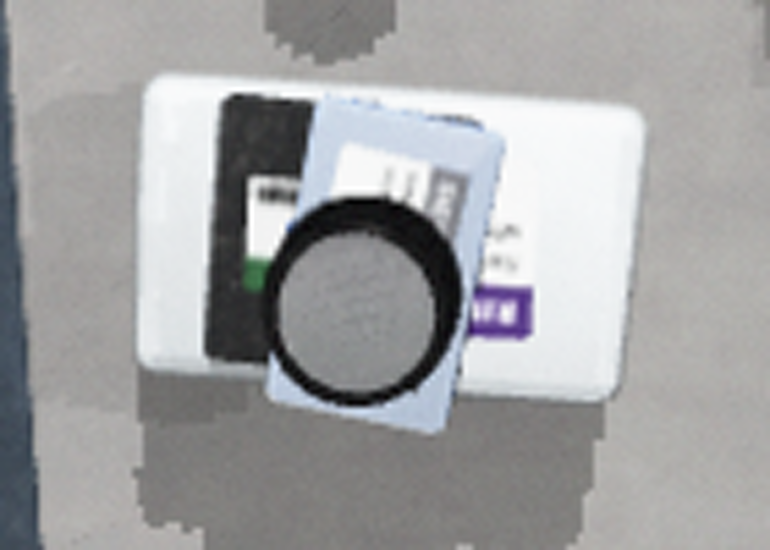

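View pics/w2b.png

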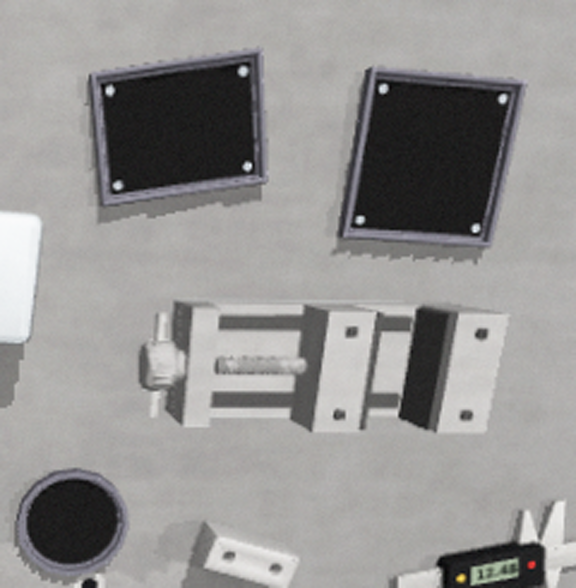

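```bash
python3 - <<'E'
from h import *
import pickle
c=pickle.load(open("pics/w2.pkl","rb"))
def quad(name,pts,f,o,z):
    P=np.array([at_z(c,(p[0]/f+o[0],p[1]/f+o[1]),z)[:2] for p in pts]) # TL TR BR BL
    a=((P[1]-P[0])+(P[2]-P[3]))/2; b=((P[0]-P[3])+(P[1]-P[2]))/2
    print(name,"c",P.mean(0).round(4),"sizes(lr,ud)",np.linalg.norm(a).round(4),np.linalg.norm(b).round(4),"ang of up edge",np.degrees(np.arctan2(b[1],b[0])).round(1),"ang right edge+90",np.degrees(np.arctan2(a[1],a[0])+np.pi/2).round(1))
quad("wipe",[(142,72),(648,105),(620,405),(138,372)],5.5,(200,70),.037)
quad("fuse",[(317,95),(505,130),(442,432),(266,395)],5.5,(200,70),.071)
for p in [(221,93),(205,358)]: print("die left",at_z(c,(p[0]/5.5+200,p[1]/5.5+70),.051).round(4))
print("loupe glass",at_z(c,(357/5.5+200,312/5.5+70),.111).round(4))
for z in (.111,.071):
  q=at_z(c,(357/5.5+200,312/5.5+70),.111)[:2]
  print([((proj(c,[q[0]+.0185*np.cos(t),q[1]+.0185*np.sin(t),z])-[200,70])*5.5).round() for t in np.arange(4)*np.pi/2])
quad("nfuse",[(89,74),(261,50),(267,180),(102,205)],2.4,(300,0),.007)
quad("ndie",[(368,68),(524,84),(488,245),(340,237)],2.4,(300,0),.007)
print("nround",at_z(c,(72/2.4+300,521/2.4),.006).round(4))
for p in [(17,521),(127,521),(72,467),(72,576)]: print(at_z(c,(p[0]/2.4+300,p[1]/2.4),.006).round(4))
for z in (0,.058): print("lens",at_z(c,(267,5),z).round(4))
print("bearing",at_z(c,(251,208),.008).round(4))
E
```

```text
wipe c [0.5191 0.3106] sizes(lr,ud) 0.1022 0.0605 ang of up edge -3.6 ang right edge+90 -3.7
fuse c [0.5166 0.3106] sizes(lr,ud) 0.035 0.0568 ang of up edge -11.5 ang right edge+90 -11.0
die left [0.5482 0.3423 0.051 ]
die left [0.497  0.3474 0.051 ]
loupe glass [0.5121 0.3136 0.111 ]
[array([355., 199.]), array([248., 312.]), array([359., 421.]), array([466., 312.])]
[array([365., 190.]), array([269., 291.]), array([368., 389.]), array([464., 291.])]
nfuse c [0.5867 0.1888] sizes(lr,ud) 0.0827 0.06 ang of up edge 8.9 ang right edge+90 8.5
ndie c [0.5744 0.0611] sizes(lr,ud) 0.0796 0.0779 ang of up edge -2.6 ang right edge+90 -2.5
nround [0.3818 0.2322 0.006 ]
[0.3818 0.2632 0.006 ]
[0.3818 0.201  0.006 ]
[0.4137 0.2337 0.006 ]
[0.3477 0.2305 0.006 ]
lens [0.6384 0.3147 0.    ]
lens [0.6255 0.3125 0.058 ]
bearing [0.3955 0.3386 0.008 ]
```

```bash
cat >> h.py <<'E'
import pickle
pi=np.pi
def snap(n):
    c=arm.calibration("wrist"); im=arm.get_image("wrist"); cv2.imwrite(f"pics/{n}.png",im[:,:,::-1]); pickle.dump(c,open(f"pics/{n}.pkl","wb"))
def lower(x,y,z_from,z_min,fthr=3.0,step=0.0015):
    "step down until upward force on the tool rises by fthr"
    arm.sleep(0.2); f0=np.array(arm.get_force())[2]; z=z_from; df=0
    while z>z_min:
        z-=step; arm.move_straight([x,y,z],v=0.03); df=np.array(arm.get_force())[2]-f0
        if abs(df)>fthr: break
    print("lowered to",round(z,4),"dF",round(df,2)); return z
E
python3 - <<'E'
from h import *
arm.movep([.511,.3137,.19],[pi,0,0]); snap("w3"); print(arm.get_force(),arm.get_t())
E
```

```text
[ 0.32344092  0.40958938 -0.2472479 ] 4.4667
```

View pics/w3.png

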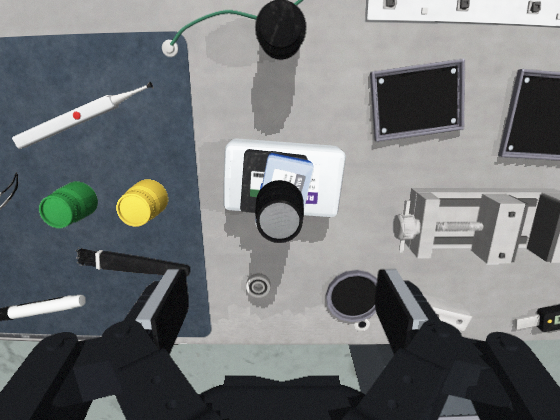

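The loupe's glass is at (280,222), centred between the jaws (column 281). The green (67,205) and yellow (142,202) look-alikes stand well off to the left.

```bash
python3 - <<'E'
from h import *
c=pickle.load(open("pics/w3.pkl","rb"));print(at_z(c,(280,222),.111))
arm.move_straight([.511,.3137,.097],v=.12); print(arm.get_force())
arm.gripper_to(0.0); print("w",arm.get_width(),arm.get_width()*85,arm.get_force(),arm.get_tcp_pos())
snap("w4")
E
```

```text
[0.51167229 0.31349226 0.111     ]
[-0.32522039 -0.41602384  1.12533988]
w 0.37853907676477555 32.17582152500592 [0.03441507 0.27734708 5.13362419] [0.51143177 0.3139166  0.09782028]
```

View pics/w4.png

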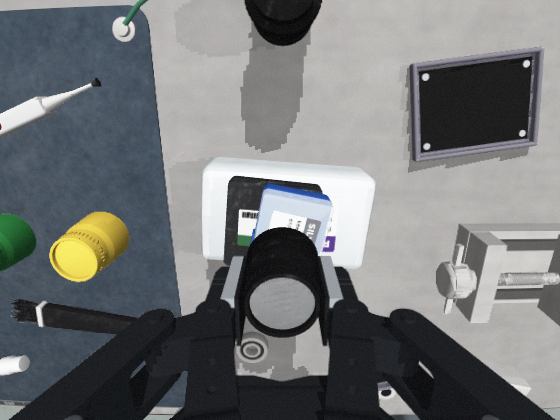

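The loupe is gripped at (281,290), and the fuse box, die box and pack below are undisturbed. I'll lift it and carry it to the round nest.

```bash
python3 - <<'E'
from h import *
p=arm.get_tcp_pos()
arm.move_straight([.511,.3137,.115],v=.05); arm.move_straight([.511,.3137,.17],v=.15)
print("w",arm.get_width(),arm.get_force())
arm.movep([.382,.232,.13],[pi,0,0]); arm.move_straight([.382,.232,.06],v=.1)
print(arm.get_force(),arm.get_t()); snap("w5")
E
```

```text
w 0.3792319503726081 [0.43367262 0.51285978 0.01013307]
[-0.45285047 -0.5136918  -0.85813715] 8.5333
```

View pics/w5.png

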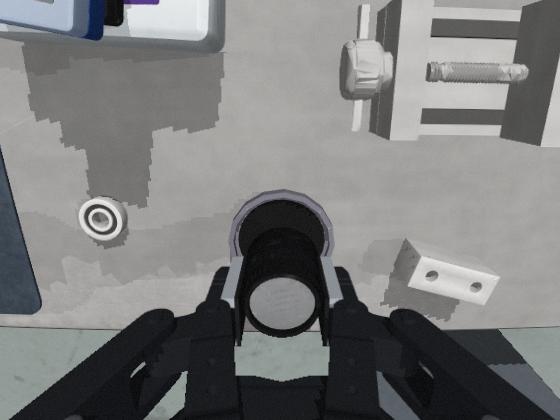

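The nest ring (229..334, top 190) is centred under the loupe at column 281. Lowering until it touches.

```bash
python3 - <<'E'
from h import *
c=pickle.load(open("pics/w5.pkl","rb"))
print(at_z(c,(281,190),.007),at_z(c,(229,240),.007),at_z(c,(334,240),.007))
arm.move_straight([.382,.232,.036],v=.06)
z=lower(.382,.232,.036,.026)
arm.gripper_to(0.75); print(arm.get_width(),arm.get_tcp_pos())
arm.sleep(.3); arm.move_straight([.382,.232,.13],v=.12); snap("w6"); print(arm.get_t())
E
```

```text
[0.41305336 0.23250547 0.007     ] [0.38216292 0.26327472 0.007     ] [0.38229731 0.20106357 0.007     ]
lowered to 0.03 dF 5.16
0.7470156850456852 [0.3819353  0.23198536 0.02987569]
12.075
```

View pics/w6.png

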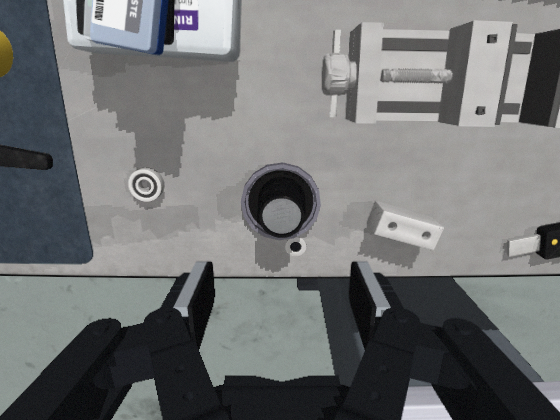

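The loupe stands in the round nest at (281,205), with even margins. Next I'll look again at the pile for the fuse box.

```bash
python3 - <<'E'
from h import *
c=pickle.load(open("pics/w3.pkl","rb"));print("plate edge",at_z(c,(368,20),0.01),at_z(c,(550,22),.01))
arm.movep([.50,.31,.2],[pi,0,np.radians(-11)]); snap("w7"); print(arm.get_t(),arm.get_joint_positions())
im=cv2.imread("pics/w7.png"); cv2.imwrite("pics/w7a.png",cv2.resize(im[90:270,170:400],None,fx=3.3,fy=3.3,interpolation=cv2.INTER_CUBIC))
for y in (98.7,): print(arm.inverse_kinematics([.585,.189,.03],[pi,0,np.radians(y)]))
E
```

```text
plate edge [0.65204552 0.24042112 0.01      ] [0.65524238 0.08184276 0.01      ]
12.8 [ 4.36663740e-01  3.25971062e-01  1.55917809e+00 -1.95753141e-04
  1.26172245e+00  2.19898175e+00]
[ 1.99363239e-01  5.22515161e-01  1.70516750e+00 -4.44089210e-16
  9.13909991e-01  4.75195941e-02]
```

View pics/w7a.png

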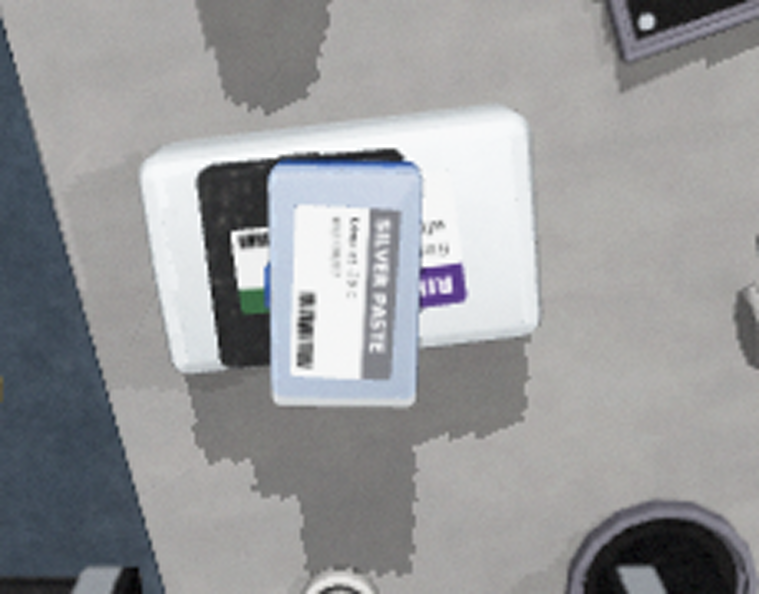

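```bash
cat >> h.py <<'E'
def quad(c,name,pts,f,o,z):
    P=np.array([at_z(c,(p[0]/f+o[0],p[1]/f+o[1]),z)[:2] for p in pts]) # TL TR BR BL
    a=((P[1]-P[0])+(P[2]-P[3]))/2; b=((P[0]-P[3])+(P[1]-P[2]))/2
    print(name,"c",P.mean(0).round(4),"sizes(lr,ud)",np.linalg.norm(a).round(4),np.linalg.norm(b).round(4),"ang up",np.degrees(np.arctan2(b[1],b[0])).round(1),"right+90",np.degrees(np.arctan2(a[1],a[0])+np.pi/2).round(1))
E
python3 - <<'E'
from h import *
c=pickle.load(open("pics/w7.pkl","rb"))
quad(c,"fuse",[(269,165),(421,165),(416,405),(272,405)],3.3,(170,90),.071)
quad(c,"wipe",[(138,150),(528,103),(541,335),(180,373)],3.3,(170,90),.037)
E
```

```text
fuse c [0.5171 0.3106] sizes(lr,ud) 0.0351 0.0587 ang up -11.5 right+90 -10.9
wipe c [0.5207 0.31  ] sizes(lr,ud) 0.1006 0.0619 ang up -4.4 right+90 -4.4
```

```bash
python3 - <<'E'
from h import *
o=[pi,0,np.radians(-11.2)]; x,y=.517,.3106
arm.movep([x,y,.15],o); arm.move_straight([x,y,.0745],v=.1)
arm.gripper_to(0.0); print("w",arm.get_width(),arm.get_force())
snap("w8")
arm.move_straight([x,y,.09],v=.05); arm.move_straight([x,y,.16],v=.15); snap("w9")
print("w",arm.get_width(),arm.get_force(),arm.get_t())
E
```

```text
w 0.41071935882030447 [0.3928809  0.75590602 5.5960229 ]
w 0.40849379278377157 [ 0.33960706 -0.06010882 -0.47190545] 15.575
```

View pics/w8.png

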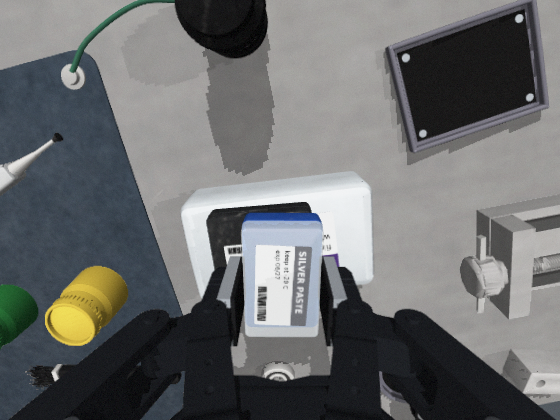

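View pics/w9.png

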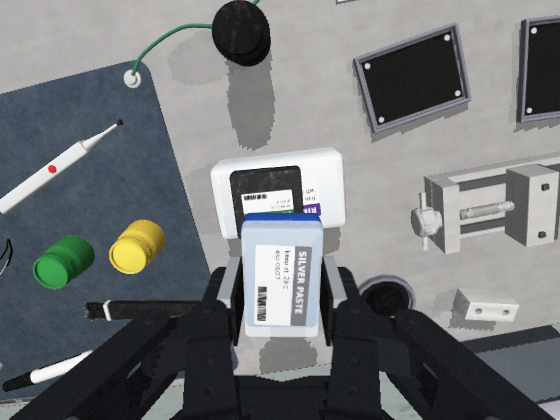

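The fuse box is held square between the pads at (281,280). The die box and pack still stand at (278,195). The oblong nest (410,78) gets one more measurement, then I carry.

```bash
python3 - <<'E'
from h import *
c=pickle.load(open("pics/w9.pkl","rb"))
quad(c,"nfuse",[(352,62),(457,24),(471,98),(373,132)],1,(0,0),.007)
c8=pickle.load(open("pics/w8.pkl","rb"))
quad(c8,"nfuse8",[(387,47),(530,-5),(549,106),(413,152)],1,(0,0),.007)
quad(c,"die",[(229,172),(297,165),(306,226),(238,232)],1,(0,0),.051)
o=[pi,0,np.radians(98.7)]
arm.movep([.47,.24,.18],[pi,0,np.radians(45)]); print("a")
arm.movep([.585,.189,.15],o); print(arm.get_force(),arm.get_t(),arm.get_joint_positions())
snap("w10")
E
```

```text
nfuse c [0.5867 0.1894] sizes(lr,ud) 0.0838 0.0579 ang up 9.5 right+90 8.7
nfuse8 c [0.5875 0.1894] sizes(lr,ud) 0.0814 0.0613 ang up 10.1 right+90 8.9
die c [0.5248 0.3189] sizes(lr,ud) 0.0508 0.0476 ang up -3.8 right+90 -5.4
a
[-1.24834118  0.02178796  0.00553576] 17.5833 [1.99787702e-01 4.01889352e-01 1.56762435e+00 3.04604777e-04
 1.17304103e+00 4.87139561e-02]
```

View pics/w10.png

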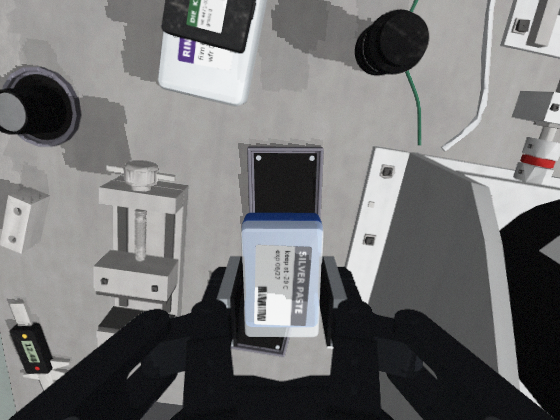

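```bash
python3 - <<'E'
from h import *
c=pickle.load(open("pics/w10.pkl","rb"))
P=[at_z(c,p,.007)[:2] for p in [(248,145),(323,145),(232,350),(287,354)]]
for p in P: print(p.round(4))
d=P[0]-P[2];print(np.linalg.norm(d),np.degrees(np.arctan2(d[1],d[0])))
d=P[1]-P[0];print(np.linalg.norm(d),np.degrees(np.arctan2(d[1],d[0])))
print(arm.get_tool_rot(),arm.get_tcp_pos())
for y in (-.0415,.0415):
  for x in (-.031,.031):
    a=np.radians(8.9);print(proj(c,[.587+x*np.cos(a)-y*np.sin(a),.1892+x*np.sin(a)+y*np.cos(a),.007]).round())
im=cv2.imread("pics/w10.png"); cv2.imwrite("pics/w10a.png",cv2.resize(im[130:370,200:360],None,fx=2.5,fy=2.5,interpolation=cv2.INTER_CUBIC))
E
```

```text
[0.5513 0.2269]
[0.6111 0.2361]
[0.5598 0.0189]
[0.6158 0.0225]
0.20821340126355595 92.33550411739678
0.06048212403372744 8.776416008875824
[-3.14102533e+00 -2.72875409e-04  1.72226358e+00] [0.58453065 0.18944277 0.14992536]
[250. 240.]
[319. 240.]
[246. 147.]
[323. 146.]
```

View pics/w10a.png

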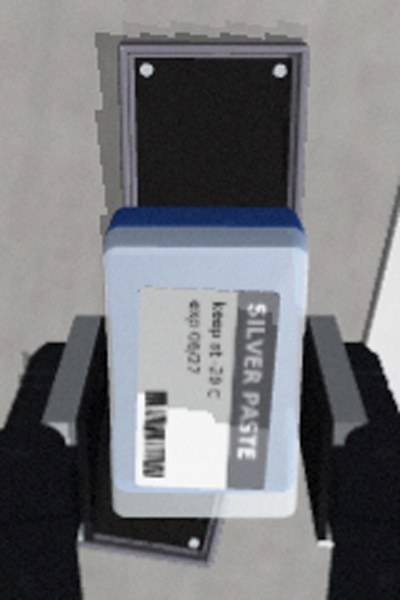

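The nest outline projects to columns 246..323 as seen, and the lower tray corner at (232,350) belongs to the die nest. The box is aligned, so I lower it.

```bash
python3 - <<'E'
from h import *
x,y=.586,.189
arm.move_straight([x,y,.06],v=.1); arm.move_straight([x,y,.0325],v=.05); print(arm.get_force())
z=lower(x,y,.0325,.0245)
arm.gripper_to(0.62); print(arm.get_width(),arm.get_force()); arm.sleep(.3)
arm.move_straight([x,y,.15],v=.12); snap("w11"); print(arm.get_t(),arm.get_force())
im=cv2.imread("pics/w11.png"); cv2.imwrite("pics/w11a.png",cv2.resize(im[130:370,200:360],None,fx=2.5,fy=2.5,interpolation=cv2.INTER_CUBIC))
E
```

```text
[ 0.73850806  0.0829302  -0.7935934 ]
lowered to 0.0265 dF 10.21
0.6152464431931955 [ 0.47761591 -0.28597574 -0.48193111]
22.4333 [-0.80980162  0.38593493 -0.01357523]
```

View pics/w11.png

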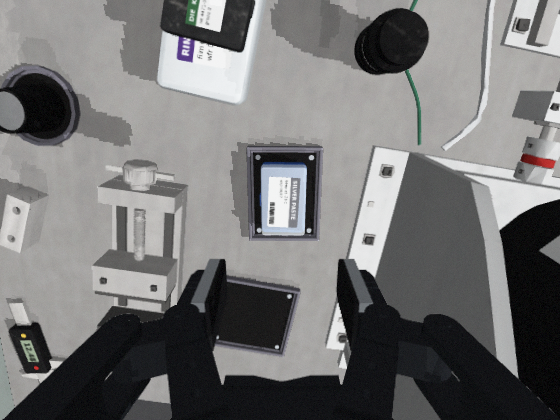

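The fuse box lies square in the oblong nest at (283,195), and the die box and pack are undisturbed at (210,20). Now the die box.

```bash
python3 - <<'E'
from h import *
arm.movep([.48,.27,.2],[pi,0,np.radians(86)]); arm.gripper_to(1.0)
arm.movep([.52,.30,.2],[pi,0,np.radians(86)]); snap("w12"); print(arm.get_t())
im=cv2.imread("pics/w12.png"); cv2.imwrite("pics/w12a.png",cv2.resize(im[80:280,170:410],None,fx=3.3,fy=3.3,interpolation=cv2.INTER_CUBIC))
E
```

```text
23.85
```

View pics/w12a.png

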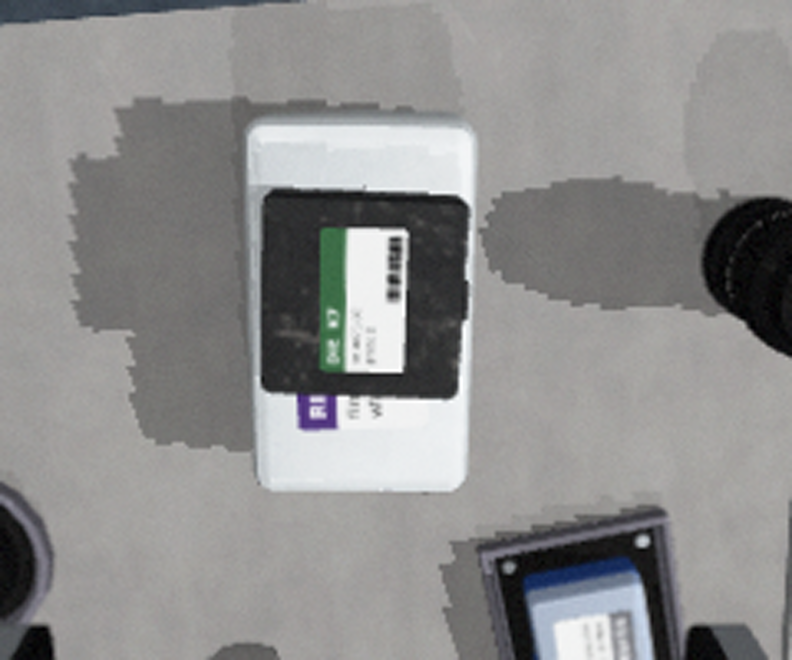

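```bash
python3 - <<'E'
from h import *
c=pickle.load(open("pics/w12.pkl","rb"))
quad(c,"die",[(261,188),(470,197),(459,398),(262,391)],3.3,(170,80),.051)
quad(c,"wipe",[(246,120),(477,122),(467,492),(257,490)],3.3,(170,80),.037)
E
```

```text
die c [0.521  0.3208] sizes(lr,ud) 0.0519 0.0527 ang up 84.6 right+90 83.8
wipe c [0.52   0.3123] sizes(lr,ud) 0.0595 0.1025 ang up 86.1 right+90 85.6
```

```bash
python3 - <<'E'
from h import *
o=[pi,0,np.radians(84.4)]; x,y=.521,.3205
arm.movep([x,y,.13],o); arm.move_straight([x,y,.0572],v=.1); print(arm.get_force())
arm.gripper_to(0.0); print("w",arm.get_width(),arm.get_force()); snap("w13")
arm.move_straight([x,y,.07],v=.04); arm.move_straight([x,y,.16],v=.15); snap("w14")
print("w",arm.get_width(),arm.get_force(),arm.get_t())
E
```

```text
[ 0.36383491  0.05428337 -0.63869989]
w 0.5891965434933862 [ 0.65309738 -0.75513857  5.08160952]
w 0.5941051890972786 [-0.37538142 -0.53448479 -0.46776508] 26.8583
```

View pics/w13.png

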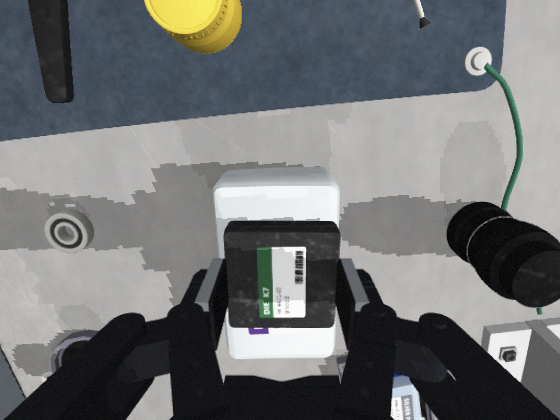

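View pics/w14.png

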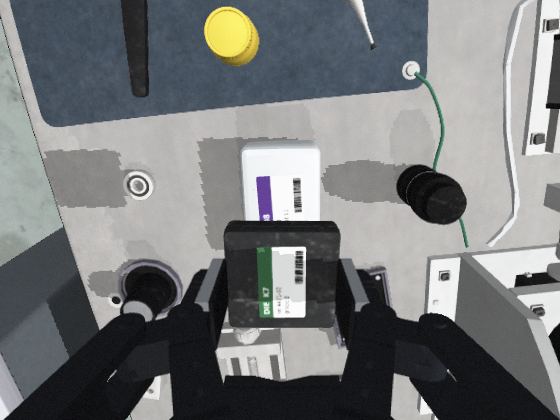

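The die box is held level at (281,275), and the pack is left in place. Carrying it to the square nest.

```bash
python3 - <<'E'
from h import *
o=[pi,0,np.radians(87.4)]; x,y=.573,.0615
arm.movep([.48,.18,.16],o); arm.movep([x,y,.15],o); print(arm.get_force(),arm.get_t()); snap("w15")
E
```

```text
[-0.65383308  0.13733233 -0.83016964] 28.15
```

View pics/w15.png

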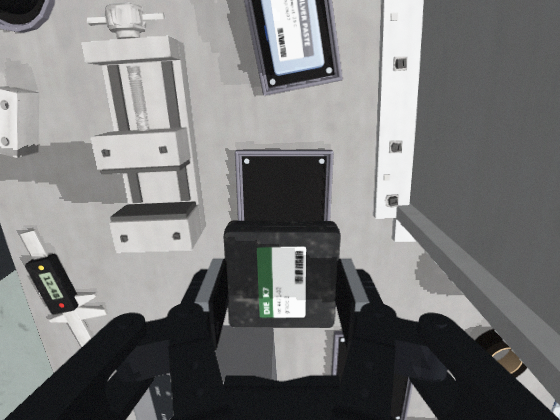

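```bash
python3 - <<'E'
from h import *
c=pickle.load(open("pics/w15.pkl","rb"))
print(at_z(c,(236,151),.007),at_z(c,(334,151),.007),(at_z(c,(236,151),.007)+at_z(c,(334,151),.007))/2, arm.get_tcp_pos(),arm.get_tool_rot())
E
```

```text
[0.53803044 0.10114637 0.007     ] [0.6173407  0.09771483 0.007     ] [0.57768557 0.0994306  0.007     ] [0.57291898 0.06263179 0.14949143] [-3.14034432e+00 -7.48752570e-04  1.52630627e+00]
```

```bash
python3 - <<'E'
from h import *
x,y=.575,.0605
arm.move_straight([x,y,.06],v=.1); arm.move_straight([x,y,.029],v=.05); print(arm.get_force())
z=lower(x,y,.029,.0212)
arm.gripper_to(0.8); print(arm.get_width(),arm.get_force()); arm.sleep(.3)
arm.move_straight([x,y,.15],v=.12); snap("w16"); print(arm.get_t(),arm.get_force())
E
```

```text
[0.03525991 0.32150961 0.15819323]
lowered to 0.0245 dF 5.54
0.8014524592818149 [ 0.15290417  0.53280347 -0.38297662]
32.8333 [0.03499988 0.50273905 0.26144218]
```

View pics/w16.png

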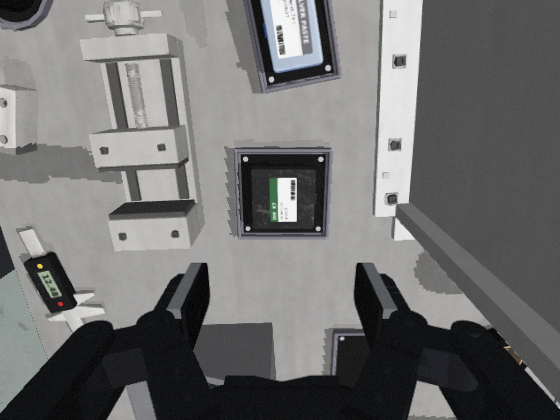

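The die box lies in the square nest at (284,197) with even margins. Before picking the pack I survey the largest nest.

```bash
python3 - <<'E'
from h import *
o=[pi,0,np.radians(88)]
arm.movep([.50,.0,.26],o); arm.gripper_to(1.0); arm.movep([.60,-.15,.27],o); snap("w17"); print(arm.get_t(),arm.get_joint_positions())
E
```

```text
34.5833 [-3.56020128e-01  3.30433756e-01  1.37199686e+00  1.11003051e-03
  1.44108568e+00 -3.22130286e-01]
```

View pics/w17.png

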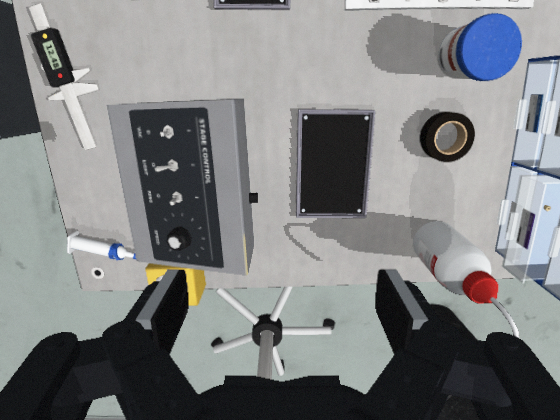

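```bash
python3 - <<'E'
from h import *
im=cv2.imread("pics/w17.png"); cv2.imwrite("pics/w17a.png",cv2.resize(im[90:290,230:400],None,fx=3,fy=3,interpolation=cv2.INTER_CUBIC))
c=pickle.load(open("pics/w17.pkl","rb"))
quad(c,"nw",[(299,108),(373,109),(368,218),(294,215)],1,(0,0),.007)
for p in [(244,99),(247,273)]: print(at_z(c,p,.088),at_z(c,p,.05))
print(at_z(c,(258,197),.04))
print(at_z(c,(436,135),.03),at_z(c,(430,245),.06))
E
```

```text
nw c [ 0.6604 -0.1504] sizes(lr,ud) 0.0884 0.1304 ang up 88.3 right+90 86.6
[ 0.56805224 -0.0704411   0.088     ] [ 0.56384356 -0.07098103  0.05      ]
[ 0.55917006 -0.24519973  0.088     ] [ 0.55386429 -0.26732525  0.05      ]
[ 0.57133404 -0.17676736  0.04      ]
[ 0.76921702 -0.11496011  0.03      ] [ 0.76270074 -0.23311795  0.06      ]
```

View pics/w17a.png

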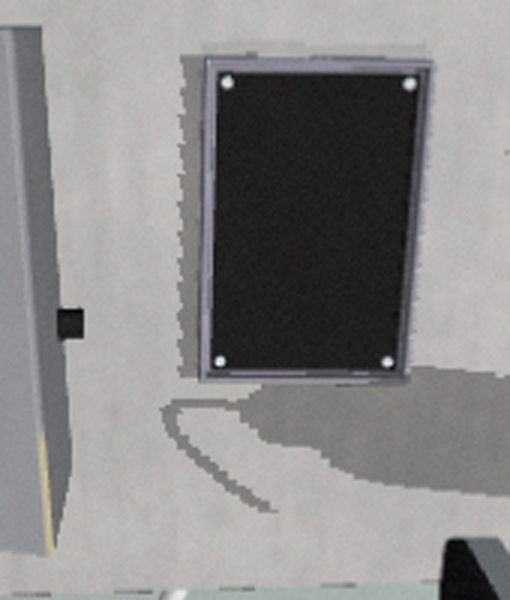

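```bash
python3 - <<'E'
from h import *
c=pickle.load(open("pics/w17.pkl","rb"))
quad(c,"nw",[(204,57),(434,62),(408,383),(200,381)],3,(230,90),.007)
quad(c,"nw floor screws",[(228,82),(410,83),(387,362),(220,361)],3,(230,90),.004)
arm.movep([.48,.0,.26],[pi,0,np.radians(86)])
arm.movep([.50,.28,.2],[pi,0,np.radians(86)]); snap("w18")
print(arm.get_t())
im=cv2.imread("pics/w18.png"); cv2.imwrite("pics/w18a.png",cv2.resize(im[60:290,200:430],None,fx=2.6,fy=2.6,interpolation=cv2.INTER_CUBIC))
E
```

```text
nw c [ 0.6608 -0.1517] sizes(lr,ud) 0.087 0.13 ang up 88.2 right+90 87.3
nw floor screws c [ 0.6611 -0.152 ] sizes(lr,ud) 0.0698 0.1133 ang up 87.7 right+90 87.9
36.5333
```

View pics/w18a.png

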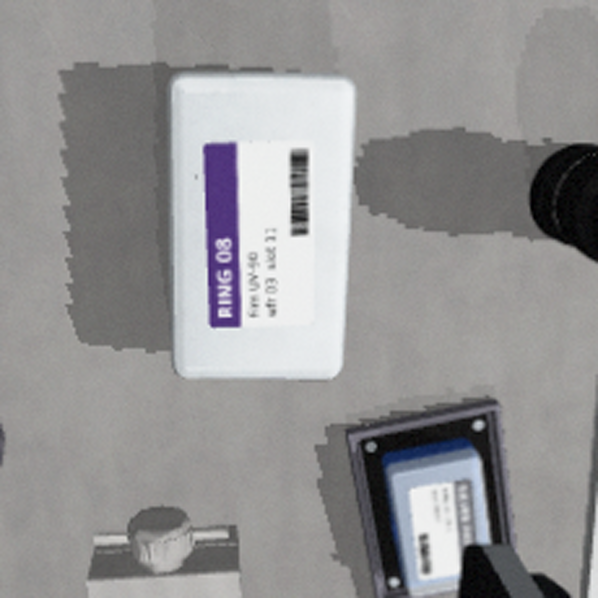

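```bash
python3 - <<'E'
from h import *
c=pickle.load(open("pics/w18.pkl","rb"))
quad(c,"pack",[(171,73),(357,76),(345,381),(176,379)],2.6,(200,60),.037)
x,y=.520,.3115
arm.movep([x,y,.12],[pi,0,np.radians(85.9)]); arm.move_straight([x,y,.06],v=.1); snap("w19")
E
```

```text
pack c [0.5201 0.3117] sizes(lr,ud) 0.0595 0.1027 ang up 86.4 right+90 85.3
```

View pics/w19.png

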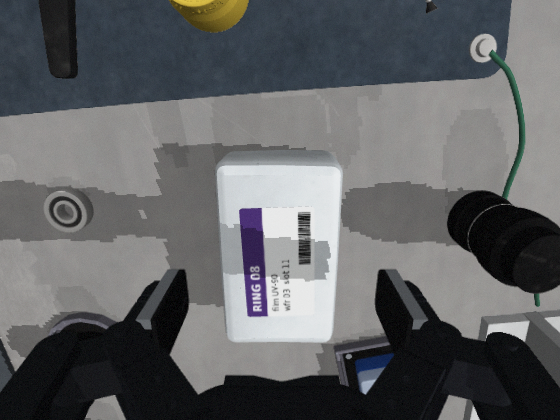

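The pack (218..342, centre column 280) lies centred between the open fingers, with the fuse box's nest clear at (365,370). Grasping.

```bash
python3 - <<'E'
from h import *
x,y=.520,.3115
arm.move_straight([x,y,.029],v=.06); print(arm.get_force())
arm.gripper_to(0.0); print("w",arm.get_width(),arm.get_force())
arm.move_straight([x,y,.045],v=.04); arm.move_straight([x,y,.2],v=.15); arm.sleep(.2)
print("w",arm.get_width(),arm.get_force(),arm.get_t()); snap("w20")
E
```

```text
[ 0.04714859 -1.31383716  0.41271498]
w 0.714838694112172 [-0.59856567 -0.20370805  2.66344898]
w 0.7105492902369965 [-0.76823291  0.33489984 -1.49204535] 40.725
```

View pics/w20.png

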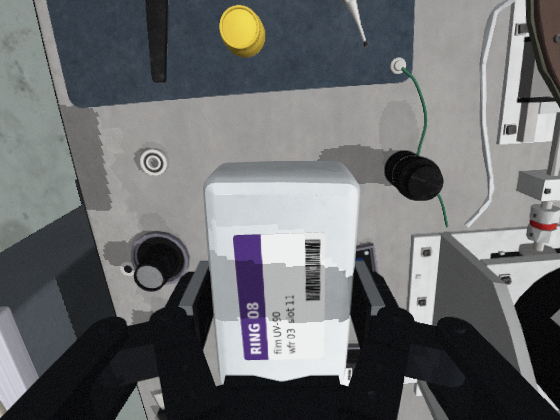

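```bash
python3 - <<'E'
from h import *
o=[pi,0,np.radians(87.8)]
arm.movep([.45,.12,.21],o); arm.movep([.48,-.12,.21],o); arm.movep([.661,-.1515,.18],o); arm.sleep(.1)
print(arm.get_force(),arm.get_t()); snap("w21")
E
```

```text
[-0.32765076 -0.3160193  -1.43846959] 43.4333
```

View pics/w21.png

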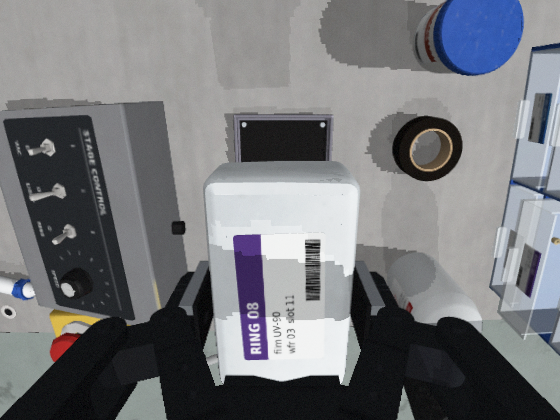

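```bash
python3 - <<'E'
from h import *
c=pickle.load(open("pics/w21.pkl","rb"))
a=at_z(c,(234,114),.007);b=at_z(c,(334,115),.007);d=b-a;print(a,b,np.degrees(np.arctan2(d[1],d[0]))+90)
t=np.radians(87.8);print((a+b)/2-.0655*np.array([np.cos(t),np.sin(t),0]))
# pack far top edge
P=[at_z(c,p,.18-.029+.037) for p in [(206,188),(357,188)]];print(P)
for z in (.12,.07): print(z,arm.inverse_kinematics([.661,-.1515,z],[pi,0,t]) is not None)
E
```

```text
[ 0.62005237 -0.0845145   0.007     ] [ 0.70758071 -0.08848764  0.007     ] 87.40098006465439
[ 0.66130214 -0.15195279  0.007     ]
[array([ 0.63310652, -0.10051714,  0.188     ]), array([ 0.68930661, -0.10251914,  0.188     ])]
0.12 True
0.07 True
```

```bash
python3 - <<'E'
from h import *
x,y=.661,-.1518
arm.move_straight([x,y,.07],v=.1); arm.move_straight([x,y,.039],v=.05); print(arm.get_force())
z=lower(x,y,.039,.0300)
arm.gripper_to(0.92); print(arm.get_width(),arm.get_force()); arm.sleep(.3)
arm.move_straight([x,y,.18],v=.12); snap("w22"); print(arm.get_t(),arm.get_force())
E
```

```text
[ 0.39204546  0.70814127 -0.68989399]
lowered to 0.0315 dF 5.63
0.9194437928067865 [ 1.0920935  -0.09692365 -0.21080718]
49.0083 [-0.32375787 -0.07410738  0.1224669 ]
```

View pics/w22.png

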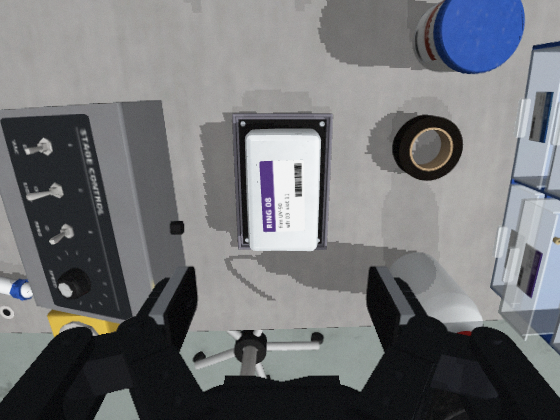

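```bash
python3 - <<'E'
from h import *
c=pickle.load(open("pics/w22.pkl","rb"))
quad(c,"pack",[(245,130),(321,130),(317,250),(250,250)],1,(0,0),.040)
quad(c,"nest",[(234,113),(332,114),(326,248),(237,248)],1,(0,0),.007)
arm.movep([.42,-.2,.3],[pi,0,np.radians(88)]); 
im=arm.get_image("top"); crop(im,190,150,430,300,3.3,"topz2"); im=arm.get_image("scene"); crop(im,200,150,400,300,4,"scenez2"); print(arm.get_t())
E
```

```text
pack c [ 0.6617 -0.1492] sizes(lr,ud) 0.0594 0.1043 ang up 88.2 right+90 87.9
nest c [ 0.6607 -0.1511] sizes(lr,ud) 0.0868 0.1293 ang up 87.3 right+90 87.7
50.1667
```

View pics/topz2.png

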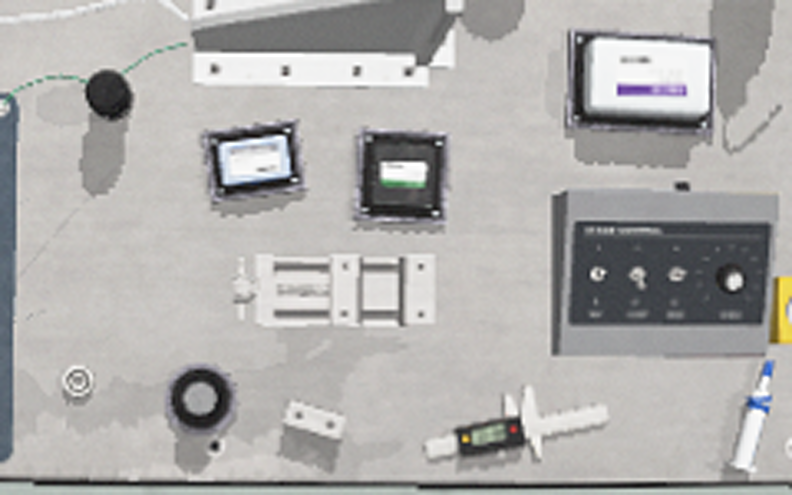

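View pics/scenez2.png

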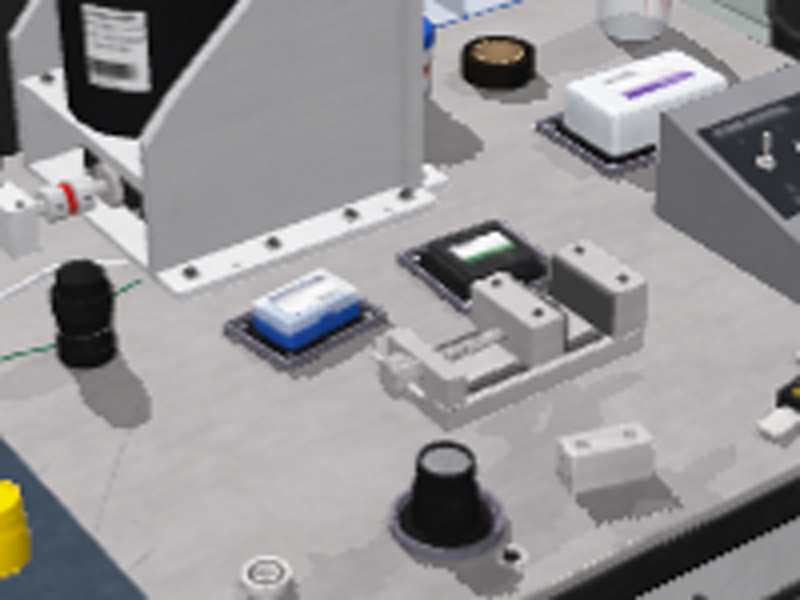

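All four things sit flat inside their lips. In the crops, the spare lens (108,93) and the bearing (78,381) are at the same pixels as at the start, and the arm is clear. Handing in.

```bash
python3 - <<'E'
from rig import arm
arm.sleep(.3); print(arm.get_force(),arm.get_t()); print(arm.sign_off())
E
```

```text
[ 0.16073018  0.04213515 -0.30941776] 50.4667
the job is handed in; nothing more can be done
None
```

I took the pile apart from the top down and set each thing in its own nest: loupe, fuse box, die box, then wipe pack. Each was lowered until contact was felt (5–10 N on the tool), released and checked with the wrist camera. I handed the job in at about 50 s; it reports no verdict.

- **Nests:** the last top and scene pictures show all four upright and flat inside their lips. I measured only the pack after placing, at about 2 mm off its nest's centre; the other three I judged centred by eye.
- **Bystanders:** the spare lens and the bearing are at the same pixels as at the start.
- **Arm:** it was clear of everything, with a tool force of about 0.3 N.
- **Disagreements:** no check failed. The gripper width read about 32 mm on the 37 mm loupe. The reading goes with finger angle rather than width, but the loupe still comes out about 3 mm narrow, perhaps a waist. The grip held. The two views of the square nest differed by about 2 mm, so I shifted that placing 2 mm.

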